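Unpin a sample carrier and set it on the lab jack

ROBOT

A 7-joint arm with a two-finger parallel gripper is mounted at the origin on the work surface. World frame = base frame: x ahead of the robot, y to its left, z up, the work surface at z = 0. Lengths are in m, angles in rad, forces in N, time in s.
With the tool pointing down it reaches from about 0.35 to 0.9 m from the base axis. Payload 7.2 kg.
Tool frame: the origin (TCP) lies between the finger pads; the fingertips stand 19 mm ahead of it and the grasp point (between the pads) is the TCP; x points along the fingers, y is the direction in which the jaws open and shut, and the axes are right-handed (so a half turn about x gives the same grasp; the last joint's range is limited). The gripper opens to 85 mm and grips with 20 to 120 N. Pads are 22 mm wide; open, the fingers measure 114 mm over their backs; the gripper's body (76 mm by 85 mm) begins 54 mm behind the grasp point. The pads swing forward as they close: fully open they stand 13 mm farther back than shut.
Start: joints at [1.277, 0.411, -0.013, 1.596, 0.006, 1.134, -0.082], TCP at [0.14, -0.609, 0.25] pointing down, gripper open.
Joint ranges: [-2.95, 2.95], [-0.29, 1.99], [-1.47, 1.44], [0.14, 2.54], [-1.03, 4.17], [0.13, 1.85], [-2.86, 2.86]. Speed limits (rad/s): [2.39, 2.39, 3.01, 3.01, 3.14, 3.14, 3.14].

INTERFACE

Orientations are given as a rotation vector (axis times angle).
In Python, from bench import bot, kinematics, eyes, job, status gives the robot as it stands. Calls block until the motion is done:
- bot.move_ptp(position, orientation): joint-space move of the TCP to a pose.
- bot.servo_line(position, rot=None, speed=0.15): straight line of the TCP; rot=None keeps the orientation; speed is the mean speed in m/s.
- bot.move_joints(angles): joint-space move.
- bot.command_gripper(opening, squeeze=None): opening from 0.0 (shut) to 1.0 (fully open); squeeze is the grip in N (None keeps the last); returns when the fingers have stopped.
- bot.wait(seconds).
- kinematics.ik(position, orientation): joint angles nearest the present ones, or None.
- eyes.get_image(name): name is "side" or "top" or "wrist"; returns (picture, depth): 480x640x3 uint8, blue, green, red; 480x640 float32, m along the optical axis (not along the pixel's ray), 0 where there is no reading.
- eyes.camera_info(name): a dict with "mtx" (3x3 intrinsics, pixels), "dist_coeffs" ([k1, k2, p1, p2, k3] as OpenCV has them; the pictures are not rectified), "R" (3x3) and "t" (3): a world point X has camera coordinates R X + t. Camera axes: x right, y down, z forward; pixel columns grow to the right and rows downward; lengths in m; the calibration is good to about 2 mm. A picture is of the moment at which its call begins: read the wrist's pose just before it. camera_info takes no time and is no camera call; for the wrist camera it gives the pose at the moment of the call.
A pose or a line that the arm cannot do raises bot.Unreachable and nothing moves.
- job.sign_off(): hands the job in, once; it reports no verdict.
Readings, each from a call of its own:
- status.read_clock(): time.
- status.read_joint_pos(): joint angles.
- status.read_qd(): joint speeds.
- status.read_joint_torque(): joint torques, N m.
- status.read_ee_pos(): TCP position.
- status.read_tool_rot(): TCP orientation.
- status.read_force(): force on the tool from outside, world axes, zero at the start.
- status.read_moment(): the same for the moment, N m.
- status.read_gripper_width(): opening from 0.0 (shut) to 1.0 (fully open).
Only numpy, scipy, OpenCV 4.12 (cv2) and the standard library are available. Lean on these libraries where they do the work, as an engineer would, in place of code of your own. Each camera call takes 0.05 s, during which the arm holds its last target. There are 200 camera calls.

TASK

Free the sample carrier from the fixture: pull the sprung plunger's T-bar straight up, twist it about 60 degrees either way and let go so that it stays latched open. Then draw the carrier by its fin straight out along the rail until it is wholly clear of the side cheeks, and let go of it on the rail; take it again by its long sides near the middle and set it down gently, level, in the middle of the lab jack's plate and lengthwise along it. Leave the plunger latched open, keep the carrier level throughout and do not disturb the glassware.

Things in the scene. Friction and masses are not known exactly. Their poses are not given: they have to be found in the camera images.
- fixture: Fixed metal fixture, base plate 340 (x) x 110 (y) x 12 mm. Origin: centre of its underside, on the table; x along its length. Two side cheeks (x 20 to 160 mm, inner faces y = +-29, outer +-41, top z = 48 mm) guide the carrier. An end block closes the +x end; the carrier comes out only towards -x, where there are no cheeks.
- rail_front (a point): Front (-x) end of the rail's top face, at the fixture's x = -165, y = 0, z = 30 mm. The rail is 36 mm wide and runs along the fixture's x from -165 to +165 mm, its top 30 mm above the table; the 54 mm wide carrier lies on it and overhangs it by 9 mm on each side, 18 mm above the base plate.
- bridge (a point): Middle of the top of the bridge that spans the carrier and holds the upright plunger, at the fixture's x = 130, y = 0, z = 68 mm. Bridge: 40 (x) x 82 (y) mm, z from 56 to 68 mm. On it a slotted collar, 28 x 28 mm, reaches z = 84 mm.
- plunger_pull (a joint): Height of the sprung plunger (m): 0 down, its pin 12 mm deep in the carrier's hole; end stop at 0.026. The spring pushes down with about 7 N at 0, 12 N at 0.026 (weight included). It cannot twist until pulled up 0.016; twisted there and let go, its cross pin rests on top of the collar at about 0.016, the pin clear of the carrier by 4 mm.
- plunger_twist (a joint): Turn of the T-bar about the plunger's vertical axis (rad, positive counter-clockwise from above); 0 = bar along the fixture's x, stops at +-1.35. In its slot it has up to about 0.25 of play either way; it latches when left beyond 0.6 either way while pulled up (1.0 is good). Light friction keeps the angle.
- tbar (a point): Centre of the plunger's black T-bar, 42 mm long (along its own x, which lies along the fixture's x before the twist), 12 mm thick (own y) and 24 mm high, 118 mm above the table when down. Below the bar are a 14 mm hub (8 mm tall), then a bare 8 mm stem down to the collar at z = 84 mm.
- carrier: Loose sample carrier, grey block 150 (x) x 54 (y) x 22 (z) mm, two flat glass slides on top, 0.25 to 0.5 kg. Origin: centre of its underside. Starts on the rail at x = +80 mm of the fixture, same axes, pinned through a 13 mm hole at its own x = +50. Clear of the cheeks once its origin is past the fixture's x = -55 mm (drawn 135 mm; 150 is good; over 190 it would tip off the rail).
- carrier_mid (a point): Middle of the carrier block, 11 mm above its underside: the place to take it across its 54 mm width for carrying.
- fin (a point): Point on the carrier's upright steel fin, 14 mm below the fin's top. The fin stands at the carrier's x = -62 mm, 20 mm long (x), 10 mm thick (y), and rises 36 mm above the block, 58 mm above the carrier's underside.
- jack: Lab jack standing fixed on the table, at fixed height; steel top plate 190 (x) x 130 (y) mm, its upper face 80 mm above the table. Origin: centre of its underside, below the plate's centre; x along the plate's length. A black knob sticks out 15 mm at its -x end under the plate.
- bottle: Bystander: amber glass bottle, 60 mm diameter, 120 mm high. Origin under its centre.
- flask: Bystander: conical glass flask, 76 mm diameter at the foot, 104 mm high. Origin under its centre.
- dish: Bystander: flat glass dish, 84 mm diameter, 15 mm high. Origin under its centre.
- vial: Bystander: amber vial, 28 mm diameter, 60 mm high. Origin under its centre.
Not all that is in view belongs to the job. Leave any purple look-alike of the carrier alone.

How it is judged:
By the outcome, as a careful person would: the job done as asked, in the order asked, and still so for the second after the job is handed in, with the robot touching nothing.
It also fails if it takes over 64 s, if anything falls off the work surface, if the arm or the gripper's body presses on something with over 40 N, if the wrist force passes 120 N, or if a joint passes its speed limit or range.

## Working session

There is one attempt and no reset: what is moved stays moved. The work goes in short steps, each a Python script; the robot and the scene stay as the last script left them, time stands still between calls to the robot, and variables do not carry over. Pictures are saved under pics/ and viewed, about 8 in all and at most 12, crops included, and the job is handed in when it is done.

```bash
ls; mkdir -p pics
cat > h.py <<'E'
import numpy as np, cv2
from scipy.spatial.transform import Rotation as Ro
from bench import bot, kinematics, eyes, job, status
def world(ci,d,u,v):
    p=cv2.undistortPoints(np.array([[[u,v]]],float),np.array(ci["mtx"]),np.array(ci["dist_coeffs"]))[0,0]
    return np.array(ci["R"]).T@(np.array([p[0]*d,p[1]*d,d])-np.array(ci["t"]))
def cloud(ci,dep):
    v,u=np.mgrid[0:480,0:640]; p=cv2.undistortPoints(np.stack([u.ravel(),v.ravel()],1)[:,None].astype(float),np.array(ci["mtx"]),np.array(ci["dist_coeffs"]))[:,0]
    d=dep.ravel()[:,None]; c=np.hstack([p*d,d]); w=(c-np.array(ci["t"]))@np.array(ci["R"])
    w[d[:,0]<=0]=np.nan
    return w.reshape(480,640,3)
def down(yaw):  # tool x down, tool y (jaws) at angle yaw in the world xy plane
    x=np.array([0,0,-1.]); y=np.array([np.cos(yaw),np.sin(yaw),0]); return Ro.from_matrix(np.stack([x,y,np.cross(x,y)],1)).as_rotvec()
def say(): print("t",status.read_clock(),"tcp",np.round(status.read_ee_pos(),4),"F",np.round(status.read_force(),1),"w",round(status.read_gripper_width(),3))
E
python3 - <<'E'
from h import *
for n in ("top","side"):
    ci=eyes.camera_info(n); im,d=eyes.get_image(n); cv2.imwrite(f"pics/{n}0.png",im); np.savez(f"{n}0.npz",im=im,d=d,w=cloud(ci,d))
    print(n,-np.array(ci["R"]).T@np.array(ci["t"]))
print(Ro.from_rotvec(status.read_tool_rot()).as_matrix().round(2)); say()
E
```

```text
pics
top [0.40508919 0.08685869 1.35224889]
side [ 0.52136382 -0.62041059  0.8986569 ]
[[-0.    0.22 -0.97]
 [ 0.   -0.97 -0.22]
 [-1.   -0.    0.  ]]
t 0.1 tcp [ 0.1398 -0.6087  0.2495] F [0.2 0.8 0.5] w 1.003
```

View pics/top0.png

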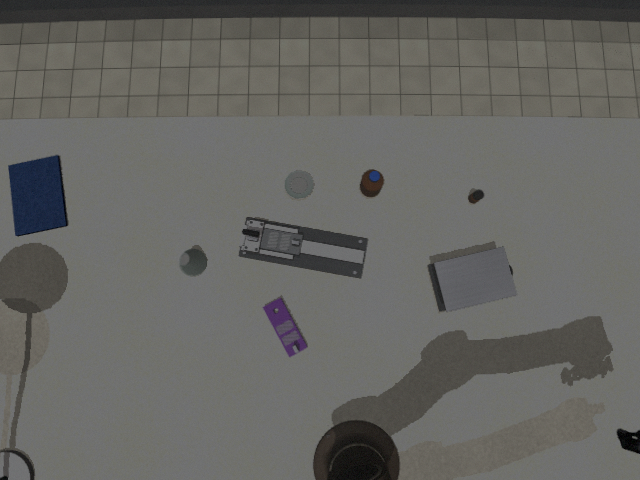

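View pics/side0.png

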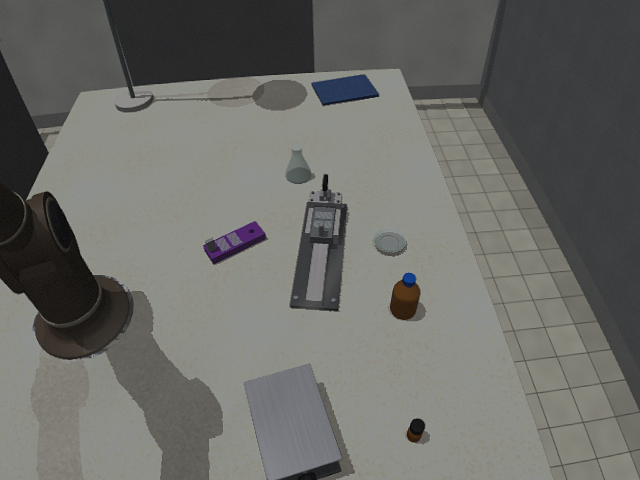

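Top view: the fixture runs from (240,240) to (367,260), with its +x end on the left. The jack is at (474,279) with its knob at (511,270), and the purple decoy is at (285,327). The glassware stands at (194,260), (299,184), (372,182) and (475,196).

Run:
```python
from h import *
z=np.load("top0.npz"); w=z["w"]
def rect(m):
    p=w[m][:,:2]; p=p[~np.isnan(p[:,0])]
    r=cv2.minAreaRect((p*1000).astype(np.float32)); return r,len(p)
W=w[...,2]; V,U=np.mgrid[0:480,0:640]
def box(a,b,c,d): return (U>=a)&(U<=c)&(V>=b)&(V<=d)
print("table z",np.nanmedian(W[box(380,300,420,320)]))
print("jack",rect(box(420,235,525,320)&(W>.07)&(W<.09)))
f=box(230,205,375,285)
print("fixture >6mm",rect(f&(W>.007)&(W<.12)))
print("rail",rect(f&(W>.026)&(W<.034)&(U>305)))
m=f&(W>.10); print("tbar",rect(m),np.nanmedian(W[m]))
m=f&(W>.064)&(W<.072); print("bridge",rect(m))
m=f&(W>.07)&(U>280); print("fin",rect(m),W[m].round(3))
m=f&(W>.045)&(W<.057)&(U>260); print("carrier top",rect(m))
for n,b in dict(flask=(175,240,210,280),dish=(280,165,318,205),bottle=(355,165,388,200),vial=(464,185,488,207)).items():
    m=box(*b)&(W>.006); print(n,rect(m)[0][:2],np.nanmax(W[m]).round(3))
for u,v in ((366,237),(361,277),(249,218),(240,257)): print(u,v,world(eyes.camera_info("top"),z["d"][v,u],u,v).round(4))
im=cv2.resize(z["im"][205:290,230:380],None,fx=5,fy=5,interpolation=cv2.INTER_CUBIC); cv2.imwrite("pics/crop1.png",im)
```

```text
table z 0.0003496822858174693
jack (((479.1680908203125, -306.24249267578125), (131.0229034423828, 192.58834838867188), 12.917902946472168), 3659)
fixture >6mm (((576.5317993164062, 144.6290283203125), (393.38916015625, 220.61331176757812), 89.82491302490234), 4918)
rail (((554.5430297851562, 55.476898193359375), (159.37307739257812, 36.28733825683594), 79.7213134765625), 655)
tbar (((592.7435913085938, 267.0883483886719), (41.87221145629883, 12.614105224609375), 78.8348388671875), 97) 0.1286605813350391
bridge (((585.841064453125, 217.08920288085938), (142.1719207763672, 81.76776123046875), 81.68537139892578), 291)
fin (((572.7744750976562, 156.13726806640625), (18.89520835876465, 9.22407054901123), 80.86760711669922), 37) [0.088 0.089 0.091 0.087 0.09  0.088 0.09  0.094 0.087 0.09  0.09  0.089
 0.091 0.092 0.09  0.087 0.092 0.086 0.091 0.086 0.088 0.085 0.09  0.086
 0.087 0.088 0.084 0.074 0.079 0.082 0.082 0.089 0.088 0.087 0.079 0.071
 0.075]
carrier top (((580.0160522460938, 196.05638122558594), (106.2752456665039, 81.83927917480469), 79.72993469238281), 1004)
flask ((539.9342651367188, 442.2806701660156), (99.09806060791016, 90.37962341308594)) 0.11
dish ((746.2373046875, 148.13790893554688), (101.48851776123047, 111.10286712646484)) 0.022
bottle ((742.7600708007812, -49.80943298339844), (95.5853042602539, 86.29849243164062)) 0.129
vial ((711.5452270507812, -340.4197082519531), (59.02558517456055, 51.28464889526367)) 0.066
366 237 [ 0.5983 -0.0334  0.0037]
361 277 [ 0.4881 -0.018   0.0094]
249 218 [0.6508 0.2892 0.0078]
240 257 [5.433e-01 3.129e-01 1.000e-04]
```

View pics/crop1.png

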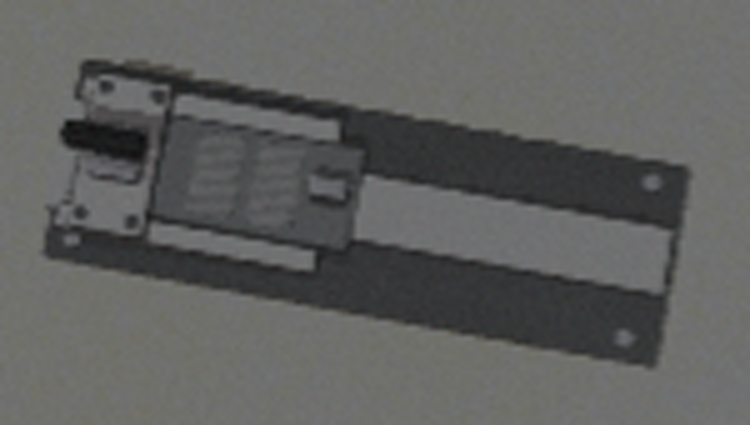

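The numbers agree: bar to fin is 112.7 mm against 112 expected, and the rail axis is within 0.1 mm. That puts the fixture origin at about (0.5697, 0.1388) with yaw 79.8°. The jack is at (0.479, -0.306) with yaw 102.9°. Next I check reachability, then hover over the T-bar.

```bash
cat >> h.py <<'E'
FY=np.radians(79.8); FO=np.array([.5697,.1388]); JY=np.radians(102.9); JO=np.array([.4792,-.3062])
def fx(x,y,z): c,s=np.cos(FY),np.sin(FY); return [FO[0]+c*x-s*y,FO[1]+s*x+c*y,z]
E
python3 - <<'E'
from h import *
for k in (90,-90):
    a=FY+np.radians(k)
    for n,p,y in (("bar",fx(.130,0,.118),a),("up",fx(.130,0,.14),a),("tw+",fx(.130,0,.14),a+1.05),("tw-",fx(.130,0,.14),a-1.05),("fin",fx(.018,0,.076),a),("finout",fx(-.132,0,.076),a),("mid",fx(-.07,0,.05),a),("jack",[*JO,.1],JY+np.radians(k))):
        q=kinematics.ik(p,down(y)); print(k,n,None if q is None else np.round(q,2))
a=FY-np.pi/2
bot.move_ptp(fx(.130,0,.26),down(a)); say(); print(status.read_joint_pos())
ci=eyes.camera_info("wrist"); im,d=eyes.get_image("wrist"); cv2.imwrite("pics/w1.png",im); w=cloud(ci,d); np.savez("w1.npz",im=im,d=d,w=w)
W=w[...,2]
for lo,hi in ((.122,.14),(.064,.072),(.08,.088)):
    m=(W>lo)&(W<hi); print(lo,m.sum(), cv2.minAreaRect((w[m][:,:2]*1000).astype(np.float32)) if m.sum()>5 else "")
E
```

```text
90 bar [ 0.23  0.96 -1.25  1.61  0.94  1.29  1.78]
90 up [ 0.23  0.92 -1.25  1.59  0.9   1.3   1.81]
90 tw+ [-1.03  0.69  0.82  1.68 -0.58  1.03 -2.28]
90 tw- [ 0.15  0.8  -1.04  1.59  0.73  1.18  0.86]
90 fin [ 0.44  0.96 -1.25  1.78  0.99  1.19  1.84]
90 finout [ 0.73  0.89 -1.24  1.9   0.96  1.12  2.06]
90 mid [ 0.61  0.97 -1.25  1.87  1.04  1.14  1.92]
90 jack [ 0.4   0.49  0.11  1.89 -0.08  0.77 -2.36]
-90 bar [ 0.19  0.89 -1.14  1.61  0.85  1.21 -1.31]
-90 up [ 0.18  0.84 -1.11  1.59  0.79  1.22 -1.26]
-90 tw+ [ 0.18  0.85 -1.12  1.59  0.8   1.22 -0.22]
-90 tw- [-0.01  0.68 -0.74  1.6   0.51  1.06 -2.12]
-90 fin [ 0.28  0.76 -0.92  1.79  0.72  0.97 -1.11]
-90 finout [ 0.37  0.58 -0.63  1.92  0.47  0.79 -0.69]
-90 mid [ 0.28  0.66 -0.67  1.89  0.56  0.79 -0.87]
-90 jack [ 0.85  0.54 -0.49  1.85  0.33  0.83  0.42]
t 3.5333 tcp [0.5932 0.2658 0.2599] F [-0.5 -1.  -0.7] w 1.0
[ 0.12001847  0.63615554 -0.98340375  1.47254132  0.53622633  1.31970739
 -1.0856037 ]
0.122 1255 ((594.9467163085938, 269.87548828125), (41.30833053588867, 11.592972755432129), 79.39102935791016)
0.064 4143 ((647.1998901367188, 124.40447998046875), (103.55817413330078, 385.26483154296875), 22.76917266845703)
0.08 1029 ((584.9286499023438, 216.4312744140625), (135.82911682128906, 27.381528854370117), 79.43257141113281)
```

View pics/w1.png

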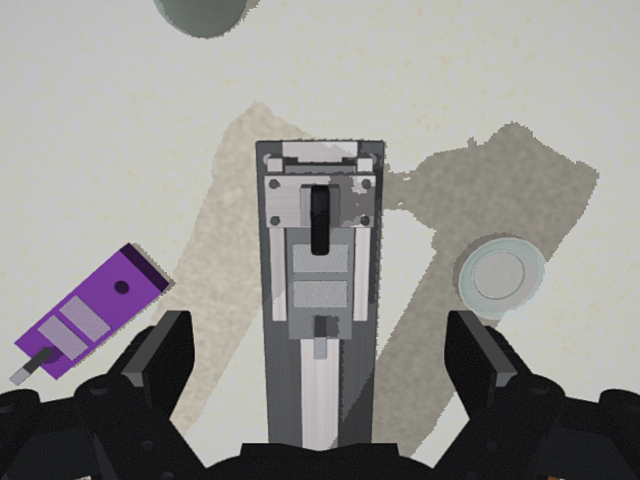

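The wrist view puts the T-bar at (0.5949, 0.2699), about 3 mm from the top-camera value; its head is around (320,220) px. I use the mean and go on to pull and twist.

```bash
cat >> h.py <<'E'
FO=FO+[.0011,.0014]; A=FY-np.pi/2
E
python3 - <<'E'
from h import *
b=fx(.130,0,0)[:2]
bot.servo_line([*b,.118],speed=.12); say()
bot.command_gripper(0.,60); say()
bot.servo_line([*b,.139],speed=.05); say()
bot.servo_line([*b,.139],rot=down(A+1.05),speed=.03); say(); print(np.degrees(1),status.read_moment().round(2) if hasattr(status.read_moment(),'round') else status.read_moment())
bot.servo_line([*b,.136],speed=.03); say()
E
```

```text
t 4.9167 tcp [0.5942 0.2685 0.1189] F [0.7 0.3 0.2] w 0.998
t 5.5833 tcp [0.594  0.2681 0.1182] F [ 0.8 -0.1  2.5] w 0.128
t 6.15 tcp [0.5939 0.268  0.1384] F [  4.2   2.6 -10.9] w 0.132
t 7.35 tcp [0.5949 0.2683 0.1386] F [  6.3   4.3 -11.8] w 0.126
57.29577951308232 [ 0.97 -1.58 -0.  ]
t 7.6 tcp [0.5949 0.2683 0.1356] F [  6.1   4.1 -10.8] w 0.128
```

Run:
```python
from h import *
b=fx(.130,0,0)[:2]
bot.command_gripper(1.0); say()
bot.servo_line([*b,.23],speed=.2)
bot.move_ptp(fx(.018,0,.20),down(A)); say()
ci=eyes.camera_info("wrist"); im,d=eyes.get_image("wrist"); cv2.imwrite("pics/w2.png",im); w=cloud(ci,d); W=w[...,2]
for lo,hi in ((.135,.16),(.082,.092)):
    m=(W>lo)&(W<hi); n,l,s,c=cv2.connectedComponentsWithStats(m.astype(np.uint8))
    for i in range(1,n):
        if s[i,4]>100: print(lo,s[i],np.nanmedian(W[l==i]).round(4),cv2.minAreaRect((w[l==i][:,:2]*1000).astype(np.float32)))
```

```text
t 8.3083 tcp [0.5938 0.2681 0.136 ] F [-0.8 -0.3 -0.3] w 0.998
t 9.7417 tcp [0.5737 0.1582 0.1993] F [ 0.5  1.7 -0.4] w 0.998
0.135 [ 289    0   85   42 1955] 0.144 ((597.9927978515625, 265.992431640625), (12.308450698852539, 32.188323974609375), 51.07351303100586)
0.082 [294   9  19  46 688] 0.0834 ((584.739013671875, 267.3858947753906), (21.138044357299805, 9.28199577331543), 79.71312713623047)
0.082 [315  29  33  26 350] 0.0838 ((597.4164428710938, 259.69091796875), (8.942792892456055, 19.835792541503906), 53.441951751708984)
0.082 [313 218  17  36 586] 0.0874 ((575.0789184570312, 159.45082092285156), (19.81610107421875, 9.235062599182129), 79.89947509765625)
```

View pics/w2.png

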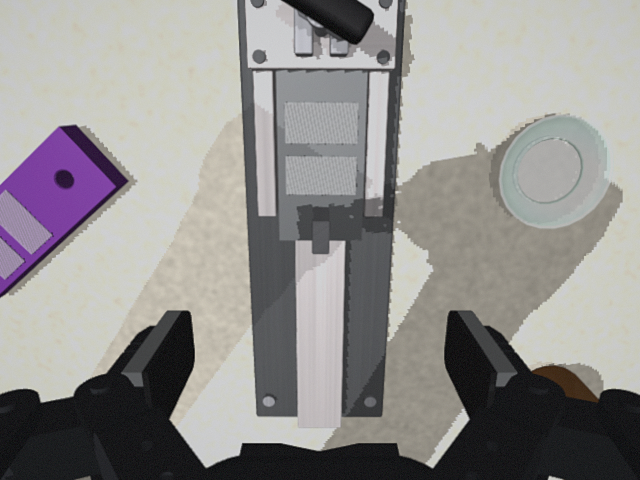

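The plunger is latched: the bar top stands at 0.144 m and it is turned about 60°, at (340,15) px. The fin is at (321,236) px, world (0.575, 0.1595), which matches expectation. Now drawing the carrier out.

Run:
```python
from h import *
bot.servo_line(fx(.018,0,.076),speed=.12); say()
bot.command_gripper(0.,40); say()
p=status.read_ee_pos()
u=np.array([np.cos(FY),np.sin(FY),0])
for d in (.03,.15):
    bot.servo_line(np.array(fx(.018-d,0,.076)),speed=.06); say()
bot.command_gripper(0.35); say()
bot.servo_line(fx(-.132,0,.16),speed=.15)
bot.move_ptp(fx(-.10,0,.24),down(A)); say()
ci=eyes.camera_info("wrist"); im,d=eyes.get_image("wrist"); cv2.imwrite("pics/w3.png",im); w=cloud(ci,d); W=w[...,2]
ci=eyes.camera_info("top"); im2,d2=eyes.get_image("top"); cv2.imwrite("pics/t3.png",im2[205:290,230:380]); w2=cloud(ci,d2)
for w in (w,w2):
  W=w[...,2]
  f=(w-[*FO,0])@np.array([[np.cos(FY),-np.sin(FY),0],[np.sin(FY),np.cos(FY),0],[0,0,1]])
  for lo,hi in ((.046,.058),(.08,.093)):
    m=(W>lo)&(W<hi)&(f[...,0]>-.16)&(f[...,0]<.012)&(abs(f[...,1])<.05)
    if m.sum()<20: continue
    r=cv2.minAreaRect((w[m][:,:2]*1000).astype(np.float32)); q=f[m]; print(lo,m.sum(),r,"fix",q.min(0).round(4),q.max(0).round(4),np.median(q,0).round(4))
```

```text
t 10.975 tcp [0.5745 0.1582 0.0768] F [-0.2 -0.9  0.8] w 1.002
t 11.65 tcp [0.5742 0.1579 0.0761] F [1.4 0.6 1.5] w 0.111
t 12.3 tcp [0.5687 0.1264 0.0761] F [-1.5 -5.2  5.5] w 0.108
t 14.45 tcp [0.5475 0.0104 0.0761] F [1.  3.6 4.7] w 0.111
t 14.7833 tcp [0.547  0.0095 0.0755] F [ 0.3  0.3 -1.3] w 0.351
t 15.925 tcp [0.5531 0.0423 0.24  ] F [-0.3 -0.9 -0.2] w 0.351
0.046 14953 ((559.162353515625, 72.27754211425781), (149.85137939453125, 54.154727935791016), 79.79830169677734) fix [-0.1438 -0.0277  0.0463] [0.006  0.0265 0.0579] [-0.0609 -0.0001  0.0517]
0.08 420 ((548.2174072265625, 12.028538703918457), (20.227649688720703, 8.976083755493164), 79.77252197265625) fix [-0.1403 -0.005   0.0803] [-0.12    0.004   0.0891] [-0.1291 -0.0005  0.0874]
0.046 628 ((558.8650512695312, 79.25979614257812), (131.70394897460938, 54.72505569458008), 79.27462768554688) fix [-0.1277 -0.0267  0.0461] [0.0038 0.0281 0.0578] [-0.0407  0.0052  0.0524]
```

View pics/w3.png

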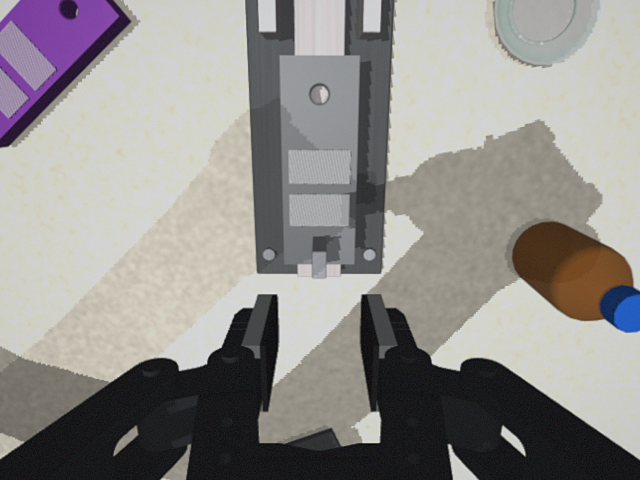

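The carrier lies square on the rail, centred at fixture x ≈ -69 mm with its edge at +6 mm, so it is clear of the cheeks (around (267,30) and (371,30) px). It is in line to 0.1°. Next I take it by its sides with the pads high enough to clear the jack plate.

Run:
```python
from h import *
bot.command_gripper(1.0); 
bot.move_ptp(fx(-.07,0,.14),down(A))
bot.servo_line(fx(-.07,0,.050),speed=.1); say()
bot.command_gripper(0.,60); say()
bot.servo_line(fx(-.07,0,.058),speed=.03); say()
bot.servo_line(fx(-.07,0,.17),speed=.12); say()
J=[.4797,-.3055]
bot.servo_line([*J,.17],rot=down(JY-np.pi/2),speed=.15); say()
bot.servo_line([*J,.115],speed=.08); bot.wait(.3); say()
ci=eyes.camera_info("side"); im,d=eyes.get_image("side"); cv2.imwrite("pics/s4.png",cv2.resize(im[300:480,180:400],None,fx=3,fy=3))
```

```text
t 18.1583 tcp [0.5588 0.0716 0.0505] F [ 0.2 -1.1 -0.3] w 1.004
t 18.5667 tcp [0.5587 0.0713 0.0508] F [-1.7 -0.5  5.3] w 0.617
t 18.9833 tcp [0.5583 0.0712 0.058 ] F [ 0.5 -0.4 -3.7] w 0.614
t 20.0667 tcp [0.5579 0.071  0.1692] F [ 0.4  0.  -3.7] w 0.618
t 22.7833 tcp [ 0.4799 -0.3049  0.1701] F [ 0.4 -0.1 -4.3] w 0.617
t 23.9167 tcp [ 0.4798 -0.3056  0.1154] F [ 0.3 -0.  -4.5] w 0.617
```

View pics/s4.png

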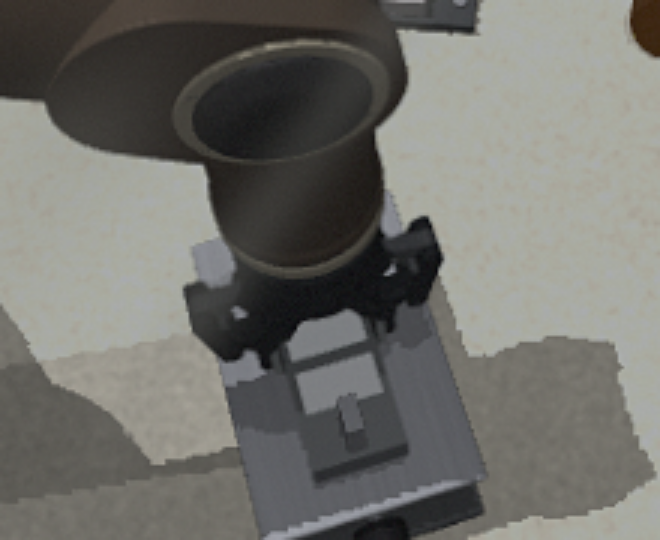

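The crop shows the carrier level between the fingers and aligned with the plate, with its fin at about (350,418). Now I lower it in small steps until it touches.

Run:
```python
from h import *
p=[.4797,-.3055]
bot.servo_line([*p,.104],speed=.05); bot.wait(.2); f0=status.read_force()[2]; say()
for z in np.arange(.103,.0965,-.001):
    bot.servo_line([*p,z],speed=.01); bot.wait(.1); f=status.read_force()[2]; print(z.round(4),round(f,2))
    if f-f0>2.5: break
bot.command_gripper(0.85); say()
bot.servo_line([*p,.16],speed=.1); 
bot.servo_line([.40,-.30,.30],speed=.2); say()
ci=eyes.camera_info("top"); im,d=eyes.get_image("top"); w=cloud(ci,d); W=w[...,2]
cv2.imwrite("pics/t5.png",cv2.resize(im[150:340,170:530],None,fx=2,fy=2))
near=np.hypot(w[...,0]-.479,w[...,1]+.306)<.13
for lo,hi in ((.095,.108),(.07,.09)):
    m=near&(W>lo)&(W<hi); print(lo,m.sum(),cv2.minAreaRect((w[m][:,:2]*1000).astype(np.float32)) if m.sum()>5 else "")
ci=eyes.camera_info("wrist"); im,d=eyes.get_image("wrist"); w=cloud(ci,d); W=w[...,2]; cv2.imwrite("pics/w5.png",im)
for lo,hi in ((.097,.107),(.072,.087)):
    m=(np.hypot(w[...,0]-.479,w[...,1]+.306)<.13)&(W>lo)&(W<hi); print("wrist",lo,m.sum(),cv2.minAreaRect((w[m][:,:2]*1000).astype(np.float32)) if m.sum()>5 else "")
    if lo>.09 and m.sum()>50: q=w[m]; print("plane",np.linalg.lstsq(np.c_[q[:,:2],np.ones(len(q))],q[:,2],rcond=None)[0])
```

```text
t 24.5333 tcp [ 0.4799 -0.3055  0.1041] F [-0.2 -0.1 -3.3] w 0.618
0.103 -4.13
0.102 -4.06
0.101 -4.48
0.1 6.19
t 26.2667 tcp [ 0.4799 -0.3056  0.1001] F [-0.5  0.1  0.3] w 0.85
t 27.975 tcp [ 0.3997 -0.3     0.2993] F [-0.4 -0.1  0. ] w 0.851
0.095 1155 ((477.52740478515625, -305.6614685058594), (54.51881790161133, 152.41896057128906), 12.863204002380371)
0.07 2115 ((479.30615234375, -306.3917236328125), (130.75244140625, 192.8107147216797), 12.873719215393066)
wrist 0.097 12207 ((479.4722900390625, -304.2729187011719), (55.07040023803711, 150.2980499267578), 12.772587776184082)
plane [ 0.00581966 -0.00385189  0.09782637]
wrist 0.072 20478 ((481.42376708984375, -305.16796875), (130.6678009033203, 189.74993896484375), 12.855833053588867)
```

View pics/t5.png

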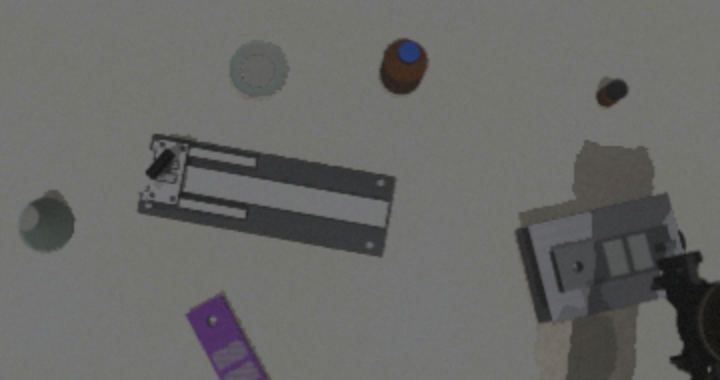

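View pics/w5.png

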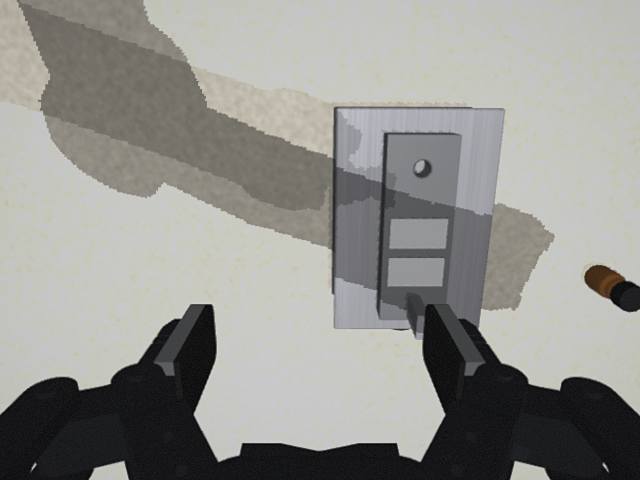

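The carrier lies on the plate at about (610,260) in the top crop. It is about 2 mm off centre, 0.1° off parallel and level to about 0.4°. The plunger is still twisted at (160,163), and the glassware is where it was.

```bash
python3 -c "
from h import *
say(); print(job.sign_off())"
```

```text
t 28.075 tcp [ 0.3999 -0.2998  0.2991] F [ 0.  -0.5 -0.7] w 0.85
the job is handed in; nothing more can be done
None
```

The job is done and handed in at 28.1 s of the 64 s allowed; the sign-off gives no verdict.

- **Plunger:** I pulled the T-bar up about 20 mm, twisted it about 60° counter-clockwise and let go. The bar top then measured 144 mm, which is its latched height. The last top view shows it still twisted.
- **Drawing out:** I drew the carrier 150 mm by its fin and let go of it on the rail. Its inner end measured about 14 mm clear of the cheeks, and it was in line with the rail.
- **Placing:** I took it by its long sides, about 9 mm higher than `carrier_mid`, so the fingertips would clear the jack plate. I lowered it in 1 mm steps until it touched, with about 10 N of contact force.
- **Last checks:** The carrier is about 2 mm from the plate's centre, 0.1° from lengthwise, and level to about 0.4°. The gripper is clear of everything, and the bottle, dish, flask and vial look unmoved.
- **Disagreement:** The top and wrist cameras differed by about 2 to 3 mm in absolute position. I used the mean for the fixture and nearly the top-camera value for the jack. Both cameras put the carrier within about 2 mm of the plate's centre.

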